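Reset the router lift: down to its stop, up three turns, lock

TASK

Set the router table's cutter for the binding cut: wind the lift crank down (anticlockwise from above) until you feel it come to rest on its bottom stop, gently, without straining the crank's rubber coupling, then wind it up (clockwise) exactly three full turns from there. Let go of the crank and swing the red lock lever clockwise all the way over to lock the lift. Leave the cutter alone and the loose things on the table where they are.

Things in the scene. Friction and masses are not known exactly. Their poses are not given: they have to be found in the camera images.
- router_table: Floor-standing router table: grey top 460 x 680 mm, an aluminium lift plate (235 x 298 mm) let in flush at its middle. Origin under the middle of the top; top and plate face lie 27 mm above it. Own +x points to the fence (wooden wall 58 mm tall, face 120 mm from the origin), -x to the robot at yaw 0, +y left, z up. Fixed.
- throat (a point): Centre of the round 46 mm opening in the plate, on the plate's face, axes as the table's. The cutter stands in it.
- crank_axis (a point): Point on the crank's vertical turning axis, 64.5 mm above the plate's face, level with crank_grip; fixed. Clockwise from above raises the cutter 2 mm a turn. It turns against a steady 0.12 N m (2 to 3 N at the handle) and stays where left. It starts 0.5 to 1.3 turns above the bottom stop, whose heading is unknown; 6 turns of travel.
- crank_grip (a point): Middle of the crank's black upright handle, which circles crank_axis at a radius of 55 mm. The handle is 24 mm in diameter, from 34 to 88 mm above the plate (this point: 64.5 mm), and spins freely on its pin, so that a gripper can hold it at a fixed yaw all the way round. The steel crank arm under it is 21 mm wide, its top 34 mm above the plate (hub 37 mm).
- crank_mark (a point): Red mark on the crank's steel hub flange (44 mm diameter), 22 mm from the axis, opposite the handle. A rubber coupling joins crank and lift screw: held fast at the stop, the handle still gives 1 mm per 1.8 N, and the two red marks part. More than about 20 N along the handle's circle (12 mm of give; marks 5 mm apart, 0.22 rad) overstrains the coupling.
- screw_mark (a point): Point on the dark steel head of the lift screw (56 mm diameter, just above the plate, under the crank's flange); its red mark stands in line with crank_mark when the coupling is not strained, and this point then coincides with crank_mark. It stops dead at the bottom stop.
- lift_lock (a joint): Red lock lever on the plate, left of the throat, turning about a vertical axis: 0 = free (points along the table's own -x), 1.57 = locked, against its end (points along the table's own +y); it swings clockwise from above to lock, against about 3 N at its knob, and stays where it is left. It starts between 0 and 0.25.
- lock_axis (a point): Point on the lock lever's vertical turning axis, 34 mm above the plate's face, level with lock_knob.
- lock_knob (a point): Upright round knob at the lever's end, 60 mm from the lock axis: 20 mm in diameter, from 16 to 48 mm above the plate's face; this point is at 34 mm. The lever bar is 14 mm wide, its top 25 mm above the plate.
- cutter_stand: Loose wooden block 85 x 50 x 28 mm with three cutters standing in it (64 mm tall in all), on the table; origin under its middle.
- spanner: Loose steel spanner 150 mm long, lying on the table along its own x.
- setup_block: Loose stepped brass setup block 75 x 30 x 32 mm, on the table; origin under its middle.
- push_block: Loose orange push block 90 x 60 mm with a black handle, 73 mm tall, on the table; origin under its middle.
- cutter: Steel cutter (19 mm diameter) standing in the throat, on its motor carriage. Origin: middle of its top end, z up. It rises 2 mm for each clockwise turn of the crank; at the bottom stop this point lies somewhat below the plate's face. Not to be touched.

How it is judged:
On the way, in this order (a step that is already met when the one before it is completed fails the run):
1. the crank is wound down onto its bottom stop (within 1/20 turn) (z of cutter in the frame of throat below -0.0009 m), for 0.05 s.
2. the lift is wound up three turns from the stop (within 1/10 turn), the lock still off (z of cutter in the frame of throat between 0.0048 and 0.0052 m and value of joint lift_lock below 0.6 rad), for 0.3 s.
3. the lock lever is swung fully over (value of joint lift_lock above 1.4 rad), for 0.2 s.
At the end, for the whole second after the job is handed in: The lift stands exactly three turns (within 1/10 turn, 0.2 mm of cutter height) above its bottom stop, the lock lever is fully over (above 1.4 rad of 1.57), crank and lever are at rest, and the loose things stand within 10 mm of where they were (z of cutter in the frame of throat between 0.0048 and 0.0052 m and value of joint lift_lock above 1.4 rad and velocity of joint lift_lock below 0.05 rad/s and linear speed of cutter below 0.001 m/s and distance of each of cutter_stand, spanner, setup_block, push_block from where it was at the start of the episode below 0.01 m); the robot touches nothing.
It fails at once if the rubber coupling is overstrained (the two red marks more than 4.8 mm apart: 0.22 rad of twist, about 20 N at the handle) (distance between crank_mark and screw_mark above 0.0048 m).
It fails at once if the cutter is touched by the robot (contact force between any of the fingers, the arm and cutter above 0.5 N).
It fails at once if a loose thing on the table is shoved more than 10 mm (distance of any of cutter_stand, spanner, setup_block, push_block from where it was at the start of the episode above 0.01 m).
It also fails if it takes over 72 s, if anything falls off the work surface, if the arm or the gripper's body presses on something with over 40 N, if the wrist force passes 120 N, or if a joint passes its speed limit or range.

ROBOT

A 7-joint arm with a two-finger parallel gripper is mounted at the origin on the work surface. World frame = base frame: x ahead of the robot, y to its left, z up, the work surface at z = 0. Lengths are in m, angles in rad, forces in N, time in s.
With the tool pointing down it reaches from about 0.4 to 0.9 m from the base axis. Payload 5.5 kg.
Tool frame: the origin (TCP) lies midway between the tips of the shut fingers; the grasp point (between the pads) lies 19 mm behind it (ctrl.tcp_to_grasp is the distance from the TCP to the grasp point, in m); z points along the fingers, y is the line along which they close (so a half turn about z gives the same grasp; the last joint's range is limited). The gripper opens to 85 mm and grips with 20 to 120 N. Pads are 22 mm wide; open, the fingers measure 114 mm over their backs; the gripper's body (76 mm by 85 mm) begins 54 mm behind the grasp point. The pads swing forward as they close: fully open they stand 13 mm farther back than shut.
Start: joints at [-0.911, 0.501, -0.427, 1.55, 0.221, 1.138, -0.21], TCP at [0.251, 0.6, 0.231] pointing down, gripper open.
Joint ranges: [-2.88, 2.88], [-0.31, 2.03], [-1.54, 1.56], [0.2, 2.42], [-1.41, 4.55], [0.19, 2.02], [-2.57, 2.57]. Speed limits (rad/s): [2.57, 2.57, 3.14, 3.14, 3.14, 3.14, 3.14].

INTERFACE

Orientations are given as a unit quaternion [x, y, z, w].
In Python, from plant import ctrl gives the robot as it stands. The module is installed in compiled form; this text tells all that it offers.
- The arm moves only by the tool arm_command, never from a script. Its argument "steps" is a list that holds one entry, the list of rows, each a list of 7 numbers: the opening, from -1 (shut) to 1 (fully open), so that 0 is half open, then the shift along the tool's x, y, z in cm, then the turn, a rotation vector about the tool's x, y, z in rad. A call has 1 to 5 rows; each row shifts and turns the commanded pose from where the row before left it, along the tool's axes as they then stand; what a row does not reach is not made up. A row lasts 1/8 s, in which the tool goes at most 62.5 mm and 10.7 degrees, less where a joint would pass 70% of its speed; a pose out of reach is approached as far as the arm can. A call is refused whole if a number of a shift passes 6.25 or a number of a turn 0.188, either way. A call with a gripper value outside its range is refused whole. The fingers move at their own pace and stop on an object; "force" is the grip in N (left out, the last holds). Time passes only in rows, so rows that do not move let the fingers close. It gives the time, the measured TCP pose, the force, the opening and the grip force at its end, in the units of the state.
- ctrl.get_state(): the state, without advancing time (a new reading comes with each control period).
- ctrl.grab_frame(name): name is "side" or "top"; returns the picture (384x512x3 uint8, red, green, blue); there is no depth.
- ctrl.camera_model(name): a dict with "fov_y" (degrees; the focal length in pixels is half the picture's height over the tangent of half this angle, whatever the lens; pixels are square), "cx", "cy" (the principal point, pixels), "rvec" (rotation vector, rad) and "tvec" (3), from world to camera coordinates, as OpenCV has them. Camera axes: x right, y down, z forward; pixel columns grow to the right and rows downward; lengths in m; the calibration is good to about 2 mm. A picture is of the moment at which its call begins. camera_model takes no time and is no camera call.
- ctrl.close_job(): hands the job in; it is judged then, once.
The state is a dict: "clock": time; "joint_positions": joint angles; "qvel": joint speeds; "tau": joint torques, N m; "eef_pos": TCP position; "orientation": TCP orientation; "ft_force": force on the tool from outside, world axes, zero at the start; "wrist_torque": the same for the moment, N m; "opening": finger opening in m; "finger_force": force on a finger pad.
Only numpy, scipy, OpenCV 4.12 (cv2) and the standard library are available. Lean on these libraries where they do the work, as an engineer would, in place of code of your own. Each camera call takes 0.05 s, during which the arm holds its last target. There are 200 camera calls.

## Working session

There is one attempt and no reset: what is moved stays moved. The work goes in short steps, Python scripts to look and compute and a tool call to move; the robot and the scene stay as the last step left them, time stands still between calls to the robot, and variables do not carry over. Pictures are saved under pics/ and viewed, at most 10 in all, crops included, and the job is handed in when it is done.

Besides the shell and the picture viewer there is one more tool, called after "Request:" as a command line: name --argument value ..., lists and objects as JSON in quotes. arm_command: Moves the arm, as the interface text tells. Its arguments: {"type":"object","properties":{"steps":{"type":"array","items":{"type":"array","items":{"type":"array","items":{"type":"number"}}}},"force":{"type":"number"}},"required":["steps"]}

```bash
mkdir -p pics; python3 - <<'E'
from plant import ctrl
import cv2
for n in("top","side"):
    cv2.imwrite(f"pics/{n}0.png",cv2.resize(ctrl.grab_frame(n)[:,:,::-1],(800,600),interpolation=cv2.INTER_CUBIC)); print(n,ctrl.camera_model(n))
s=ctrl.get_state();print(s,ctrl.tcp_to_grasp)
E
```

```text
top {'fov_y': 46.331257646492794, 'cx': 255.34397278933184, 'cy': 192.93039460200166, 'rvec': array([ 2.16889529, -2.13336438,  0.17856847]), 'tvec': array([0.01060696, 0.58826831, 1.179284  ])}
side {'fov_y': 46.07225638509167, 'cx': 260.3125229036853, 'cy': 185.56947807936135, 'rvec': array([ 2.22369643, -0.63410339,  0.27374256]), 'tvec': array([-0.50940676,  0.28172784,  1.08647241])}
{'clock': 0.1, 'joint_positions': array([-0.91080909,  0.50171603, -0.42679631,  1.55133339,  0.22080081,
        1.13829601, -0.21031303]), 'qvel': array([-1.21236465e-03, -5.36395108e-04,  4.10396775e-04, -1.96114667e-03,
       -1.97355038e-04,  5.83872216e-04,  7.20471629e-06]), 'tau': array([-1.20613098e-02, -5.70802331e+01, -5.83859995e+00, -2.81748390e+01,
        1.06391375e-02,  5.40975670e-03, -2.85577066e-06]), 'eef_pos': array([0.25100414, 0.59891654, 0.23039095]), 'orientation': array([ 1.97083164e-01,  9.80386404e-01, -8.29473862e-04, -1.90981398e-04]), 'ft_force': array([-0.12937709, -0.03136206, -0.27131864]), 'wrist_torque': array([0.04786612, 0.02641939, 0.01969102]), 'finger_force': 0.0, 'opening': 0.08531109637665645} 0.0187
```

View pics/top0.png

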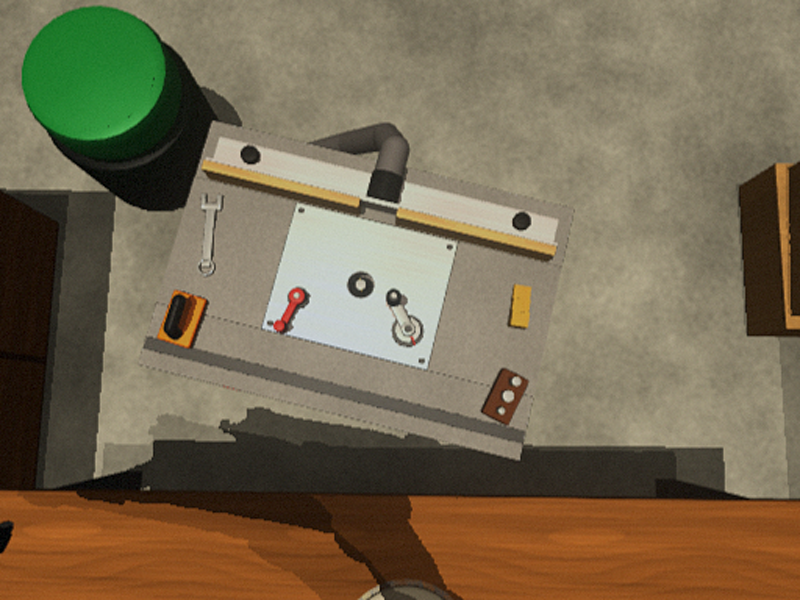

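View pics/side0.png

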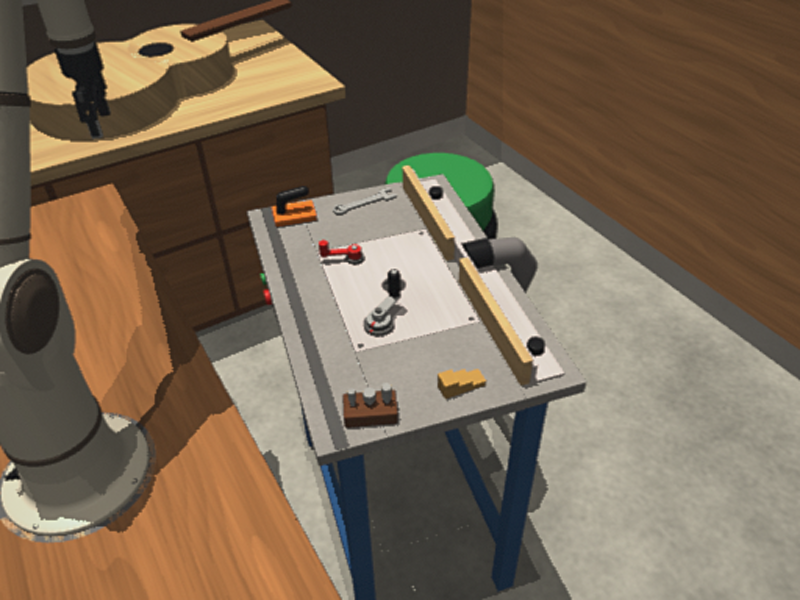

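The top view shows the crank hub at about (407,329), the handle at (393,297), the lock axis at (297,296) and the knob at (280,326). The side view shows the hub at (378,318) and the handle at (394,280). I'll enlarge both.

```bash
python3 - <<'E'
import cv2
from plant import ctrl
t=ctrl.grab_frame("top")[:,:,::-1]; s=ctrl.grab_frame("side")[:,:,::-1]
cv2.imwrite("pics/t1.png",cv2.resize(t[165:235,165:285],None,fx=6.5,fy=6.5,interpolation=cv2.INTER_CUBIC))
cv2.imwrite("pics/s1.png",cv2.resize(s[145:220,195:310],None,fx=6.5,fy=6.5,interpolation=cv2.INTER_CUBIC))
E
```

```text
(no output)
```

View pics/t1.png

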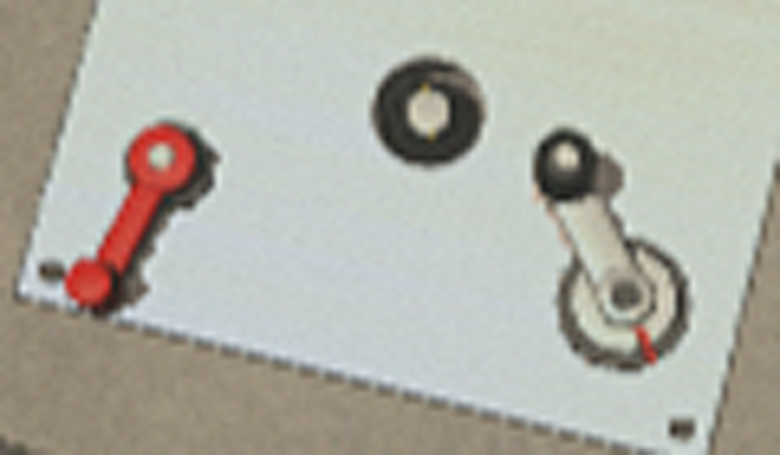

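View pics/s1.png

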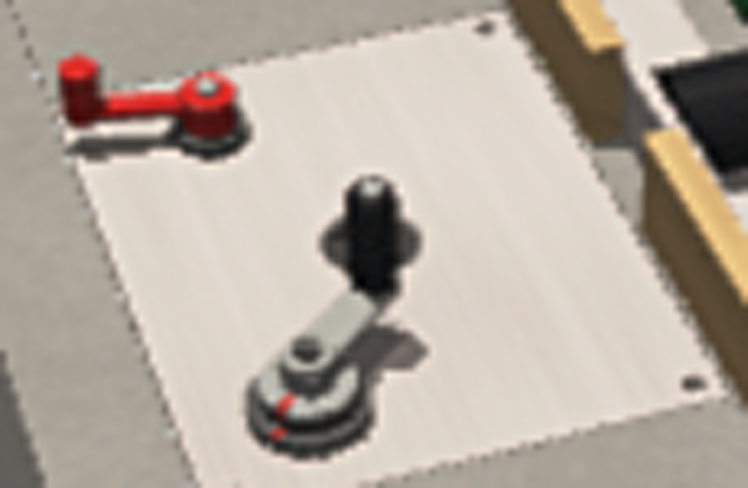

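The top crop shows the hub at (627,296), handle top (566,153), knob (89,280), lock bolt (160,156) and throat (428,112). The side crop shows the hub at (308,350), handle top (372,186), knob (78,64) and lock bolt (207,90). The marks are in line, so the coupling is relaxed.

```bash
cat > h.py <<'E'
import numpy as np,cv2
from plant import ctrl
def cam(n):
    m=ctrl.camera_model(n);f=192/np.tan(np.radians(m['fov_y']/2))
    K=np.array([[f,0,m['cx']],[0,f,m['cy']],[0,0,1]]);R=cv2.Rodrigues(m['rvec'])[0]
    return K,R,np.array(m['tvec'])
C={n:cam(n) for n in("top","side")}
def tri(a,b):
    P=[K@np.c_[R,t] for K,R,t in(C["top"],C["side"])]
    X=cv2.triangulatePoints(P[0],P[1],np.array(a,float).reshape(2,1),np.array(b,float).reshape(2,1))[:,0]
    return X[:3]/X[3]
def atz(n,p,z):
    K,R,t=C[n];d=R.T@np.linalg.inv(K)@[p[0],p[1],1];o=-R.T@t
    return o+d*(z-o[2])/d[2]
def proj(n,X):
    K,R,t=C[n];p=K@(R@np.array(X)+t);return p[:2]/p[2]
E
python3 - <<'E'
from h import *
np.set_printoptions(precision=4,suppress=True)
u=lambda x,y:np.array([165+(x+.5)/6.5-.5,165+(y+.5)/6.5-.5])
v=lambda x,y:np.array([195+(x+.5)/6.5-.5,145+(y+.5)/6.5-.5])
T=dict(hub=u(627,296),han=u(566,153),knob=u(89,280),lock=u(160,156),scr=u(682,428))
S=dict(hub=v(308,350),han=v(372,186),knob=v(78,64),lock=v(207,90))
for k in S:print(k,tri(T[k],S[k]))
z=np.mean([tri(T[k],S[k])[2]-h for k,h in dict(hub=.037,han=.088,knob=.048).items()]);print("plate z",z)
for k,h in dict(hub=.037,han=.088,knob=.048,lock=.034).items(): print(k,atz("top",T[k],z+h),atz("side",S[k],z+h))
print("throat",atz("top",u(428,112),z))
for p in((203,165),(555,255)):print("fence",atz("top",np.array(p)/1.5625,z+.058))
for p in((298,205),(456,243),(428,369),(264,329)):print("plate",atz("top",np.array(p)/1.5625,z))
E
```

```text
hub [0.5398 0.0043 0.0703]
han [0.5896 0.0308 0.1207]
knob [0.5408 0.2218 0.0818]
lock [0.5956 0.1982 0.0589]
plate z 0.0332560913103554
hub [0.5382 0.0049 0.0703] [0.5415 0.0039 0.0703]
han [0.5886 0.0311 0.1213] [0.5901 0.03   0.1213]
knob [0.5398 0.2223 0.0813] [0.5422 0.2221 0.0813]
lock [0.5931 0.1975 0.0673] [0.5921 0.1883 0.0673]
throat [0.6194 0.0894 0.0333]
fence [0.8119 0.3614 0.0913]
fence [ 0.6655 -0.243   0.0913]
plate [0.7612 0.2038 0.0333]
plate [ 0.6969 -0.08    0.0333]
plate [ 0.4719 -0.032   0.0333]
plate [0.5368 0.2548 0.0333]
```

Request:
arm_command --steps '[[[1,-3.5,-2.6,0,0,0,0],[1,-3.5,-2.6,0,0,0,0],[1,-3.5,-2.6,0,0,0,0],[1,-3.5,-2.6,0,0,0,0],[1,-3.5,-2.6,0,0,0,0]]]' --force 40

```text
clock: 0.82
eef_pos: [0.363, 0.4106, 0.2312]
orientation: [0.197, 0.98, -0.0, 0.0]
ft_force: [0.1, -0.9, 0.1]
opening: 0.0854
finger_force: 0.0
```

Request:
arm_command --steps '[[[1,-3.5,-2.6,0,0,0,0],[1,-3.5,-2.6,0,0,0,0],[1,-3.5,-2.6,0,0,0,0],[1,-3.5,-2.6,0,0,0,0],[1,-3.5,-2.6,0,0,0,0]]]'

```text
clock: 1.45
eef_pos: [0.474, 0.2232, 0.2313]
orientation: [0.197, 0.98, 0.0, 0.0]
ft_force: [0.4, -0.4, 0.6]
opening: 0.0851
finger_force: 0.0
```

Request:
arm_command --steps '[[[1,-3.5,-2.6,0,0,0,0],[1,-3.5,-2.6,0,0,0,0],[1,-3.5,-2.6,0,0,0,0],[1,-3.5,-2.6,0,0,0,0],[1,0,0,0,0,0,0]]]'

```text
clock: 2.08
eef_pos: [0.5639, 0.0696, 0.2309]
orientation: [0.201, 0.98, -0.001, 0.0]
ft_force: [-0.7, 0.7, 0.1]
opening: 0.0853
finger_force: 0.0
```

Request:
arm_command --steps '[[[1,-3.85,-2.6,0,0,0,0],[1,0,0,5,0,0,0],[1,0,0,5,0,0,0],[1,0,0,0,0,0,0]]]'

```text
clock: 2.58
eef_pos: [0.5837, 0.0363, 0.1273]
orientation: [0.196, 0.98, -0.001, -0.005]
ft_force: [-0.7, 0.3, 0.4]
opening: 0.0856
finger_force: 0.0
```

```bash
python3 - <<'E'
import cv2
from plant import ctrl
t=ctrl.grab_frame("top")[:,:,::-1]; s=ctrl.grab_frame("side")[:,:,::-1]
a=cv2.resize(t[150:250,190:310],(480,400)); b=cv2.resize(s[100:225,180:280],(320,400))
cv2.imwrite("pics/c2.png",cv2.hconcat([a,b]))
E
```

```text
(no output)
```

View pics/c2.png

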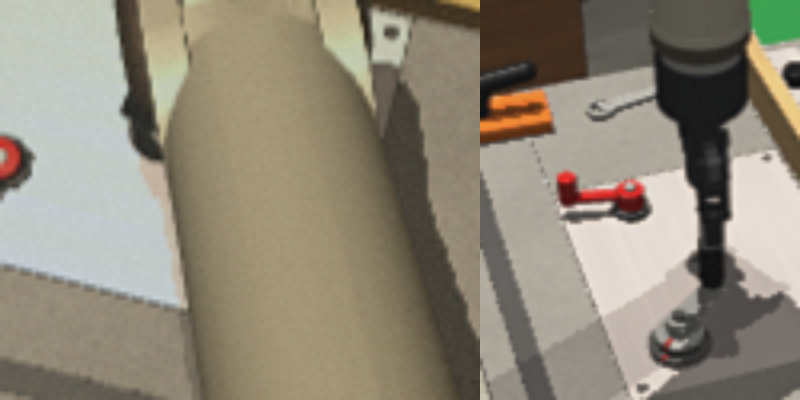

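The gripper sits right over the handle, and the handle lies between the fingers in the side view. Next I'll check the settled pose.

```bash
python3 - <<'E'
from plant import ctrl
s=ctrl.get_state();print(s['eef_pos'],s['orientation'],s['ft_force'],s['joint_positions'])
E
```

```text
[0.58811664 0.03659058 0.13216785] [ 1.96526752e-01  9.80498423e-01  2.79336784e-04 -1.89269716e-05] [ 0.47609988 -0.16288302  0.88130232] [ 0.01682029  0.47889941 -0.1598376   1.79909883  0.09531727  0.87092211
  0.98838115]
```

Request:
arm_command --steps '[[[1,-0.35,-0.5,1.8,0,0,0],[1,0,0,1.8,0,0,0],[1,0,0,1.7,0,0,0],[1,0,0,0,0,0,0],[1,0,0,0,0,0,0]]]'

```text
clock: 3.3
eef_pos: [0.5893, 0.0298, 0.0782]
orientation: [0.197, 0.98, 0.0, -0.0]
ft_force: [-0.6, 0.1, -0.0]
opening: 0.0854
finger_force: 0.0
```

Request:
arm_command --steps '[[[-1,0,0,0,0,0,0],[-1,0,0,0,0,0,0],[-1,0,0,0,0,0,0],[-1,0,0,0,0,0,0]]]'

```text
clock: 3.8
eef_pos: [0.5894, 0.03, 0.0786]
orientation: [0.197, 0.98, 0.0, 0.0]
ft_force: [-0.4, 0.3, 2.0]
opening: 0.0232
finger_force: 39.1
```

Request:
arm_command --steps '[[[-1,0,0,0,0,0,0],[-1,0,0,0,0,0,0]]]'

```text
clock: 4.05
eef_pos: [0.5895, 0.03, 0.0786]
orientation: [0.197, 0.98, 0.0, 0.0]
ft_force: [0.0, 1.7, 3.2]
opening: 0.0228
finger_force: 39.2
```

```bash
cat >> h.py <<'E'
def rows(n,d,ax=(.5398,.0045),R=.055,cl=True):
    """rows for n arc steps of d degrees (ccw +) from the present place; first row also mends radius"""
    s=ctrl.get_state();p=s['eef_pos'][:2];a=np.array(ax)
    th=np.degrees(np.arctan2(*(p-a)[::-1]));q=s['orientation']
    from scipy.spatial.transform import Rotation as Ro
    M=Ro.from_quat(q).as_matrix()
    e=p-a;er=e/np.linalg.norm(e);et=np.array([-er[1],er[0]]);f=s['ft_force']
    print("heading %.1f R %.4f  f_t %.2f f_r %.2f fz %.2f t %.2f z %.4f"%(th,np.linalg.norm(e),f[:2]@et,f[:2]@er,f[2],s['clock'],s['eef_pos'][2]))
    for k in range(1,n+1):
        g=np.radians(th+k*d);t=a+R*np.array([np.cos(g),np.sin(g)])
        D=M.T@np.r_[t-p,0]*100;print("[-1, %.2f, %.2f, 0,0,0,0]"%tuple(D[:2]),"-> %.1f"%(th+k*d));p=t
E
python3 -c "
from h import *
rows(8,20)"
```

```text
heading 27.1 R 0.0558  f_t 1.48 f_r 0.80 fz 3.22 t 4.05 z 0.0786
[-1, 1.71, 0.89, 0,0,0,0] -> 47.1
[-1, 1.88, 0.34, 0,0,0,0] -> 67.1
[-1, 1.88, -0.33, 0,0,0,0] -> 87.1
[-1, 1.66, -0.95, 0,0,0,0] -> 107.1
[-1, 1.23, -1.46, 0,0,0,0] -> 127.1
[-1, 0.66, -1.79, 0,0,0,0] -> 147.1
[-1, 0.01, -1.91, 0,0,0,0] -> 167.1
[-1, -0.65, -1.80, 0,0,0,0] -> 187.1
```

Request:
arm_command --steps '[[[-1,1.72,0.89,0,0,0,0],[-1,1.88,0.34,0,0,0,0],[-1,1.88,-0.33,0,0,0,0],[-1,1.66,-0.95,0,0,0,0],[-1,0,0,0,0,0,0]]]'

```text
clock: 4.68
eef_pos: [0.5214, 0.0566, 0.0785]
orientation: [0.197, 0.98, -0.001, -0.001]
ft_force: [-3.1, 0.4, 4.9]
opening: 0.023
finger_force: 40.4
```

```bash
python3 -c "
from h import *
rows(4,19)"
```

```text
heading 109.5 R 0.0552  f_t 2.76 f_r 1.40 fz 4.94 t 4.67 z 0.0785
[-1, 1.11, -1.44, 0,0,0,0] -> 128.5
[-1, 0.60, -1.71, 0,0,0,0] -> 147.5
[-1, 0.01, -1.82, 0,0,0,0] -> 166.5
[-1, -0.58, -1.72, 0,0,0,0] -> 185.5
```

Request:
arm_command --steps '[[[-1,1.11,-1.44,0,0,0,0],[-1,0.6,-1.71,0,0,0,0],[-1,0,-1.82,0,0,0,0],[-1,-0.58,-1.72,0,0,0,0]]]'

```text
clock: 5.18
eef_pos: [0.4855, -0.0009, 0.0785]
orientation: [0.197, 0.98, -0.0, -0.001]
ft_force: [0.7, 2.2, 2.7]
opening: 0.0232
finger_force: 40.2
```

```bash
python3 -c "
from h import *
rows(0,8)
for i in range(3): ctrl.grab_frame('side'); rows(0,8)
rows(5,3)"
```

```text
heading -174.3 R 0.0545  f_t -2.10 f_r -0.96 fz 2.73 t 5.17 z 0.0785
heading -170.5 R 0.0544  f_t 3.77 f_r 3.66 fz 5.09 t 5.22 z 0.0785
heading -171.0 R 0.0544  f_t 1.45 f_r 3.37 fz 6.56 t 5.28 z 0.0785
heading -171.7 R 0.0544  f_t 1.74 f_r 2.91 fz 7.26 t 5.33 z 0.0784
heading -171.7 R 0.0544  f_t 1.74 f_r 2.91 fz 7.26 t 5.33 z 0.0784
[-1, -0.11, -0.27, 0,0,0,0] -> -168.7
[-1, -0.17, -0.23, 0,0,0,0] -> -165.7
[-1, -0.18, -0.22, 0,0,0,0] -> -162.7
[-1, -0.19, -0.21, 0,0,0,0] -> -159.7
[-1, -0.20, -0.20, 0,0,0,0] -> -156.7
```

```bash
python3 -c "
from h import *
rows(2,8)
a=np.array((.5398,.0045));M=np.array([[-.922,.386],[.386,.922]])
P=lambda h:a+.055*np.array([np.cos(np.radians(h)),np.sin(np.radians(h))])
for h in range(204,500,9):
    D=M@(P(h+9)-P(h))*100/3;print(h+9,'%.2f, %.2f'%tuple(D))
"
```

```text
heading -171.7 R 0.0544  f_t 1.74 f_r 2.91 fz 7.26 t 5.33 z 0.0784
[-1, -0.39, -0.66, 0,0,0,0] -> -163.7
[-1, -0.53, -0.56, 0,0,0,0] -> -155.7
213 -0.22, -0.18
222 -0.25, -0.14
231 -0.27, -0.10
240 -0.28, -0.06
249 -0.29, -0.01
258 -0.29, 0.03
267 -0.28, 0.08
276 -0.26, 0.12
285 -0.24, 0.16
294 -0.21, 0.19
303 -0.18, 0.22
312 -0.14, 0.25
321 -0.10, 0.27
330 -0.06, 0.28
339 -0.01, 0.29
348 0.03, 0.29
357 0.08, 0.28
366 0.12, 0.26
375 0.16, 0.24
384 0.19, 0.21
393 0.22, 0.18
402 0.25, 0.14
411 0.27, 0.10
420 0.28, 0.06
429 0.29, 0.01
438 0.29, -0.03
447 0.28, -0.08
456 0.26, -0.12
465 0.24, -0.16
474 0.21, -0.19
483 0.18, -0.22
492 0.14, -0.25
501 0.10, -0.27
```

Request:
arm_command --steps '[[[-1,-0.39,-0.66,0,0,0,0],[-1,-0.53,-0.56,0,0,0,0],[-1,-0.22,-0.18,0,0,0,0]]]'

```text
clock: 5.7
eef_pos: [0.4908, -0.0189, 0.0784]
orientation: [0.198, 0.98, -0.001, -0.001]
ft_force: [-4.0, -0.0, 9.1]
opening: 0.0231
finger_force: 40.8
```

```bash
python3 -c "
from h import *
rows(0,8)"
```

```text
heading -154.5 R 0.0543  f_t -1.70 f_r 3.60 fz 9.08 t 5.70 z 0.0784
```

Request:
arm_command --steps '[[[-1,-0.22,-0.18,0,0,0,0],[-1,-0.22,-0.18,0,0,0,0],[-1,-0.23,-0.17,0,0,0,0]]]'

```text
clock: 6.08
eef_pos: [0.4949, -0.026, 0.0784]
orientation: [0.198, 0.98, -0.001, -0.001]
ft_force: [-4.1, 0.1, 9.1]
opening: 0.0228
finger_force: 40.8
```

Request:
arm_command --steps '[[[-1,-0.25,-0.14,0,0,0,0],[-1,-0.25,-0.14,0,0,0,0],[-1,-0.25,-0.14,0,0,0,0]]]'

```text
clock: 6.45
eef_pos: [0.5004, -0.0329, 0.0784]
orientation: [0.198, 0.98, -0.001, -0.001]
ft_force: [-4.1, -0.3, 8.2]
opening: 0.0232
finger_force: 40.7
```

```bash
python3 -c "
from h import *
rows(0,8)"
```

```text
heading -136.5 R 0.0543  f_t -2.62 f_r 3.21 fz 8.24 t 6.45 z 0.0784
```

Request:
arm_command --steps '[[[-1,-0.27,-0.1,0,0,0,0],[-1,-0.27,-0.1,0,0,0,0],[-1,-0.27,-0.1,0,0,0,0]]]'

```text
clock: 6.82
eef_pos: [0.5069, -0.0388, 0.0784]
orientation: [0.198, 0.98, -0.001, -0.001]
ft_force: [-3.2, 0.3, 7.9]
opening: 0.0228
finger_force: 40.7
```

```bash
python3 -c "
from h import *
rows(0,8)"
```

```text
heading -127.2 R 0.0544  f_t -2.73 f_r 1.66 fz 7.87 t 6.83 z 0.0784
```

Request:
arm_command --steps '[[[-1,-0.28,-0.06,0,0,0,0],[-1,-0.28,-0.06,0,0,0,0],[-1,-0.28,-0.05,0,0,0,0]]]'

```text
clock: 7.2
eef_pos: [0.5141, -0.0435, 0.0784]
orientation: [0.198, 0.98, -0.0, -0.001]
ft_force: [-2.9, 0.2, 6.4]
opening: 0.0234
finger_force: 40.6
```

Request:
arm_command --steps '[[[-1,-0.29,-0.01,0,0,0,0],[-1,-0.29,-0.01,0,0,0,0],[-1,-0.29,-0.01,0,0,0,0]]]'

```text
clock: 7.58
eef_pos: [0.5221, -0.0471, 0.0784]
orientation: [0.198, 0.98, -0.0, -0.001]
ft_force: [-2.0, 0.4, 6.2]
opening: 0.023
finger_force: 40.6
```

Request:
arm_command --steps '[[[-1,-0.29,0.03,0,0,0,0],[-1,-0.29,0.03,0,0,0,0],[-1,-0.29,0.03,0,0,0,0]]]'

```text
clock: 7.95
eef_pos: [0.5305, -0.0494, 0.0784]
orientation: [0.198, 0.98, -0.0, -0.001]
ft_force: [-2.5, 1.3, 5.8]
opening: 0.0233
finger_force: 40.6
```

Request:
arm_command --steps '[[[-1,-0.28,0.08,0,0,0,0],[-1,-0.28,0.08,0,0,0,0],[-1,-0.28,0.08,0,0,0,0]]]'

```text
clock: 8.32
eef_pos: [0.5392, -0.0504, 0.0784]
orientation: [0.197, 0.98, -0.0, -0.001]
ft_force: [-2.7, 2.3, 5.4]
opening: 0.0232
finger_force: 40.6
```

Request:
arm_command --steps '[[[-1,-0.26,0.12,0,0,0,0],[-1,-0.26,0.12,0,0,0,0],[-1,-0.26,0.12,0,0,0,0]]]'

```text
clock: 8.7
eef_pos: [0.5477, -0.0499, 0.0783]
orientation: [0.197, 0.98, -0.0, -0.001]
ft_force: [-1.9, 1.1, 6.1]
opening: 0.0231
finger_force: 40.6
```

Request:
arm_command --steps '[[[-1,-0.24,0.16,0,0,0,0],[-1,-0.24,0.16,0,0,0,0],[-1,-0.23,0.17,0,0,0,0]]]'

```text
clock: 9.07
eef_pos: [0.5561, -0.0482, 0.0783]
orientation: [0.197, 0.98, -0.0, -0.001]
ft_force: [-3.4, 0.9, 5.8]
opening: 0.0229
finger_force: 40.6
```

Request:
arm_command --steps '[[[-1,-0.21,0.19,0,0,0,0],[-1,-0.21,0.19,0,0,0,0],[-1,-0.21,0.19,0,0,0,0]]]'

```text
clock: 9.45
eef_pos: [0.5639, -0.0453, 0.0782]
orientation: [0.197, 0.98, -0.0, -0.001]
ft_force: [-3.6, 0.6, 5.5]
opening: 0.0231
finger_force: 40.5
```

Request:
arm_command --steps '[[[-1,-0.18,0.22,0,0,0,0],[-1,-0.18,0.22,0,0,0,0],[-1,-0.17,0.22,0,0,0,0]]]'

```text
clock: 9.82
eef_pos: [0.5711, -0.0413, 0.0782]
orientation: [0.197, 0.98, -0.0, -0.001]
ft_force: [-3.1, 1.0, 6.6]
opening: 0.0231
finger_force: 40.5
```

Request:
arm_command --steps '[[[-1,-0.14,0.25,0,0,0,0],[-1,-0.14,0.25,0,0,0,0],[-1,-0.14,0.25,0,0,0,0]]]'

```text
clock: 10.2
eef_pos: [0.5778, -0.0362, 0.0782]
orientation: [0.197, 0.98, -0.0, -0.001]
ft_force: [-4.0, 0.4, 6.7]
opening: 0.023
finger_force: 40.5
```

Request:
arm_command --steps '[[[-1,-0.1,0.27,0,0,0,0],[-1,-0.1,0.27,0,0,0,0],[-1,-0.1,0.27,0,0,0,0]]]'

```text
clock: 10.58
eef_pos: [0.5836, -0.0301, 0.0781]
orientation: [0.198, 0.98, -0.001, -0.001]
ft_force: [-3.0, 0.0, 7.1]
opening: 0.0228
finger_force: 40.5
```

Request:
arm_command --steps '[[[-1,-0.06,0.28,0,0,0,0],[-1,-0.06,0.28,0,0,0,0],[-1,-0.06,0.28,0,0,0,0]]]'

```text
clock: 10.95
eef_pos: [0.5884, -0.0232, 0.0781]
orientation: [0.198, 0.98, -0.001, -0.001]
ft_force: [-3.8, -0.2, 6.7]
opening: 0.0229
finger_force: 40.5
```

Request:
arm_command --steps '[[[-1,-0.01,0.29,0,0,0,0],[-1,-0.01,0.29,0,0,0,0],[-1,-0.01,0.29,0,0,0,0]]]'

```text
clock: 11.32
eef_pos: [0.5921, -0.0157, 0.0781]
orientation: [0.198, 0.98, -0.001, -0.001]
ft_force: [-3.8, -0.8, 6.1]
opening: 0.0234
finger_force: 40.5
```

Request:
arm_command --steps '[[[-1,0.03,0.29,0,0,0,0],[-1,0.03,0.29,0,0,0,0],[-1,0.03,0.29,0,0,0,0]]]'

```text
clock: 11.7
eef_pos: [0.5946, -0.0076, 0.0781]
orientation: [0.198, 0.98, -0.001, -0.001]
ft_force: [-4.0, -0.4, 7.1]
opening: 0.0229
finger_force: 40.5
```

Request:
arm_command --steps '[[[-1,0.08,0.28,0,0,0,0],[-1,0.08,0.28,0,0,0,0],[-1,0.08,0.28,0,0,0,0]]]'

```text
clock: 12.08
eef_pos: [0.5958, 0.0008, 0.0782]
orientation: [0.198, 0.98, -0.001, -0.001]
ft_force: [-3.1, -2.6, 5.7]
opening: 0.0231
finger_force: 40.5
```

Request:
arm_command --steps '[[[-1,0.12,0.26,0,0,0,0],[-1,0.12,0.26,0,0,0,0],[-1,0.12,0.26,0,0,0,0]]]'

```text
clock: 12.45
eef_pos: [0.5958, 0.0092, 0.0782]
orientation: [0.198, 0.98, -0.001, -0.001]
ft_force: [-4.0, -2.7, 6.0]
opening: 0.0231
finger_force: 40.5
```

Request:
arm_command --steps '[[[-1,0.16,0.24,0,0,0,0],[-1,0.16,0.24,0,0,0,0],[-1,0.17,0.23,0,0,0,0]]]'

```text
clock: 12.82
eef_pos: [0.5944, 0.0174, 0.0783]
orientation: [0.198, 0.98, -0.001, -0.0]
ft_force: [-1.7, -3.3, 6.0]
opening: 0.0229
finger_force: 40.4
```

Request:
arm_command --steps '[[[-1,0.19,0.21,0,0,0,0],[-1,0.19,0.21,0,0,0,0],[-1,0.2,0.21,0,0,0,0]]]'

```text
clock: 13.2
eef_pos: [0.5917, 0.0261, 0.0783]
orientation: [0.198, 0.98, -0.001, -0.0]
ft_force: [-1.4, -3.6, 6.3]
opening: 0.0231
finger_force: 40.4
```

Request:
arm_command --steps '[[[-1,0.22,0.18,0,0,0,0],[-1,0.22,0.18,0,0,0,0],[-1,0.23,0.18,0,0,0,0]]]'

```text
clock: 13.58
eef_pos: [0.5877, 0.0337, 0.0783]
orientation: [0.198, 0.98, -0.001, -0.0]
ft_force: [-1.0, -4.3, 4.7]
opening: 0.0232
finger_force: 40.4
```

Request:
arm_command --steps '[[[-1,0.25,0.14,0,0,0,0],[-1,0.25,0.14,0,0,0,0],[-1,0.25,0.13,0,0,0,0]]]'

```text
clock: 13.95
eef_pos: [0.5828, 0.0406, 0.0784]
orientation: [0.197, 0.98, -0.001, 0.0]
ft_force: [1.0, -5.4, 5.1]
opening: 0.0232
finger_force: 40.4
```

Request:
arm_command --steps '[[[-1,0.27,0.1,0,0,0,0],[-1,0.2,0.06,0,0,0,0]]]'

```text
clock: 14.2
eef_pos: [0.5808, 0.0425, 0.0786]
orientation: [0.198, 0.98, -0.001, 0.002]
ft_force: [4.8, -8.1, 0.5]
opening: 0.0232
finger_force: 40.4
```

```bash
python3 -c "
from h import *
rows(0,8)"
```

```text
heading 42.8 R 0.0559  f_t -9.20 f_r -1.93 fz 0.52 t 14.20 z 0.0786
```

```bash
python3 -c "
from h import *
a=np.array((.5402,.0045));M=np.array([[-.922,.386],[.386,.922]])
P=lambda h:a+.055*np.array([np.cos(np.radians(h)),np.sin(np.radians(h))])
p=np.array([.5789,.0441])
for h in range(20,20-380,-20):
    D=M@(P(h)-p)*100;p=P(h);print(h,'%.2f, %.2f'%tuple(D))
"
```

```text
20 -2.00, -1.42
0 -1.03, -1.61
-20 -0.42, -1.86
-40 0.24, -1.89
-60 0.88, -1.70
-80 1.40, -1.30
-100 1.76, -0.74
-120 1.91, -0.09
-140 1.82, 0.57
-160 1.52, 1.16
-180 1.03, 1.61
-200 0.42, 1.86
-220 -0.24, 1.89
-240 -0.88, 1.70
-260 -1.40, 1.30
-280 -1.76, 0.74
-300 -1.91, 0.09
-320 -1.82, -0.57
-340 -1.52, -1.16
```

Request:
arm_command --steps '[[[-1,-1.0,-0.71,0,0,0,0],[-1,-1.0,-0.71,0,0,0,0],[-1,-1.03,-1.61,0,0,0,0],[-1,-0.42,-1.86,0,0,0,0],[-1,0.24,-1.89,0,0,0,0]]]'

```text
clock: 14.82
eef_pos: [0.5825, -0.031, 0.0784]
orientation: [0.197, 0.98, 0.0, 0.001]
ft_force: [0.3, 2.7, 4.2]
opening: 0.0227
finger_force: 40.3
```

```bash
python3 -c "
from h import *
rows(0,8)"
```

```text
heading -39.7 R 0.0556  f_t 2.32 f_r -1.48 fz 4.22 t 14.82 z 0.0784
```

Tracking is good. I'll run the rest of the first turn.

Request:
arm_command --steps '[[[-1,0.88,-1.7,0,0,0,0],[-1,1.4,-1.3,0,0,0,0],[-1,1.76,-0.74,0,0,0,0],[-1,1.91,-0.09,0,0,0,0],[-1,1.82,0.57,0,0,0,0]]]'

```text
clock: 15.45
eef_pos: [0.4978, -0.0306, 0.0785]
orientation: [0.198, 0.98, 0.0, 0.001]
ft_force: [8.4, 3.1, -2.7]
opening: 0.0234
finger_force: 40.1
```

Request:
arm_command --steps '[[[-1,1.52,1.16,0,0,0,0],[-1,1.03,1.61,0,0,0,0],[-1,0.42,1.86,0,0,0,0],[-1,-0.24,1.89,0,0,0,0],[-1,-0.88,1.7,0,0,0,0]]]'

```text
clock: 16.08
eef_pos: [0.5115, 0.0524, 0.0782]
orientation: [0.197, 0.98, -0.001, -0.001]
ft_force: [0.8, -6.2, 4.4]
opening: 0.0232
finger_force: 40.7
```

Request:
arm_command --steps '[[[-1,-1.4,1.3,0,0,0,0],[-1,-1.76,0.74,0,0,0,0],[-1,-1.91,0.09,0,0,0,0],[-1,-1.82,-0.57,0,0,0,0],[-1,-1.52,-1.16,0,0,0,0]]]'

```text
clock: 16.7
eef_pos: [0.5915, 0.0262, 0.0784]
orientation: [0.196, 0.981, 0.001, -0.001]
ft_force: [-0.8, 2.4, 5.9]
opening: 0.023
finger_force: 40.8
```

```bash
python3 -c "
from h import *
rows(0,8)"
```

```text
heading 22.7 R 0.0561  f_t 2.53 f_r 0.21 fz 5.95 t 16.70 z 0.0784
```

Request:
arm_command --steps '[[[-1,-1.03,-1.61,0,0,0,0],[-1,-0.42,-1.86,0,0,0,0],[-1,0.24,-1.89,0,0,0,0],[-1,0.88,-1.7,0,0,0,0],[-1,1.4,-1.3,0,0,0,0]]]'

```text
clock: 17.32
eef_pos: [0.5481, -0.05, 0.0783]
orientation: [0.198, 0.98, -0.0, -0.0]
ft_force: [2.0, 4.7, 3.7]
opening: 0.0227
finger_force: 40.8
```

Request:
arm_command --steps '[[[-1,1.76,-0.74,0,0,0,0],[-1,1.91,-0.09,0,0,0,0],[-1,1.82,0.57,0,0,0,0],[-1,1.52,1.16,0,0,0,0],[-1,1.03,1.61,0,0,0,0]]]'

```text
clock: 17.95
eef_pos: [0.4848, 0.0048, 0.0784]
orientation: [0.198, 0.98, -0.0, 0.001]
ft_force: [8.8, -2.1, -3.2]
opening: 0.0231
finger_force: 40.3
```

Request:
arm_command --steps '[[[-1,0.42,1.86,0,0,0,0],[-1,-0.24,1.89,0,0,0,0],[-1,-0.88,1.7,0,0,0,0],[-1,-1.4,1.3,0,0,0,0],[-1,-1.76,0.74,0,0,0,0]]]'

```text
clock: 18.58
eef_pos: [0.5474, 0.0599, 0.0782]
orientation: [0.196, 0.981, -0.001, -0.002]
ft_force: [-2.5, -1.6, 9.6]
opening: 0.023
finger_force: 41.4
```

Request:
arm_command --steps '[[[-1,-1.91,0.09,0,0,0,0],[-1,-1.82,-0.57,0,0,0,0],[-1,-1.52,-1.16,0,0,0,0]]]'

```text
clock: 18.95
eef_pos: [0.5913, 0.0262, 0.0784]
orientation: [0.196, 0.981, 0.001, -0.001]
ft_force: [1.0, 3.3, 5.5]
opening: 0.023
finger_force: 40.9
```

```bash
python3 -c "
from h import *
rows(0,8)"
```

```text
heading 22.8 R 0.0559  f_t 2.68 f_r 2.18 fz 5.46 t 18.95 z 0.0784
```

Request:
arm_command --steps '[[[-1,-1.03,-1.61,0,0,0,0],[-1,-0.42,-1.86,0,0,0,0],[-1,0.24,-1.89,0,0,0,0],[-1,0.88,-1.7,0,0,0,0],[-1,1.4,-1.3,0,0,0,0]]]'

```text
clock: 19.58
eef_pos: [0.5484, -0.0499, 0.0784]
orientation: [0.198, 0.98, -0.0, -0.0]
ft_force: [1.6, 3.1, 4.2]
opening: 0.0235
finger_force: 41.0
```

Request:
arm_command --steps '[[[-1,1.76,-0.74,0,0,0,0],[-1,1.91,-0.09,0,0,0,0],[-1,1.82,0.57,0,0,0,0],[-1,1.52,1.16,0,0,0,0],[-1,1.03,1.61,0,0,0,0]]]'

```text
clock: 20.2
eef_pos: [0.4848, 0.0054, 0.0784]
orientation: [0.197, 0.98, -0.0, 0.001]
ft_force: [7.8, -2.1, -2.3]
opening: 0.0231
finger_force: 40.4
```

Request:
arm_command --steps '[[[-1,0.42,1.86,0,0,0,0],[-1,-0.24,1.89,0,0,0,0],[-1,-0.88,1.7,0,0,0,0],[-1,-1.4,1.3,0,0,0,0],[-1,-1.76,0.74,0,0,0,0]]]'

```text
clock: 20.82
eef_pos: [0.5473, 0.06, 0.078]
orientation: [0.196, 0.981, -0.001, -0.002]
ft_force: [-2.4, -3.3, 9.4]
opening: 0.0228
finger_force: 41.5
```

Request:
arm_command --steps '[[[-1,-0.95,0.05,0,0,0,0],[-1,-0.95,0.04,0,0,0,0],[-1,-0.91,-0.28,0,0,0,0],[-1,-0.91,-0.29,0,0,0,0],[-1,0,0,0,0,0,0]]]'

```text
clock: 21.45
eef_pos: [0.5815, 0.0417, 0.0783]
orientation: [0.197, 0.98, -0.0, -0.001]
ft_force: [2.5, 1.5, 7.5]
opening: 0.0229
finger_force: 41.1
```

```bash
python3 -c "
from h import *
ctrl.grab_frame('side')
rows(0,8)"
```

```text
heading 41.8 R 0.0559  f_t 0.81 f_r 2.53 fz 6.60 t 21.50 z 0.0784
```

Request:
arm_command --steps '[[[-1,-0.3,-0.15,0,0,0,0],[-1,-0.25,-0.13,0,0,0,0],[-1,0,0,0,0,0,0],[-1,0,0,0,0,0,0]]]'

```text
clock: 22.0
eef_pos: [0.5848, 0.0378, 0.0783]
orientation: [0.196, 0.981, 0.0, -0.001]
ft_force: [0.2, 2.6, 7.3]
opening: 0.0229
finger_force: 41.2
```

```bash
python3 -c "
from h import *
rows(0,8)"
```

```text
heading 36.5 R 0.0560  f_t 1.92 f_r 1.72 fz 7.30 t 22.00 z 0.0783
```

Request:
arm_command --steps '[[[1,0,0,0,0,0,0],[1,0,0,0,0,0,0],[1,0,0,0,0,0,0],[1,0,0,0,0,0,0],[1,0,0,0,0,0,0]]]'

```text
clock: 22.62
eef_pos: [0.586, 0.0361, 0.0781]
orientation: [0.197, 0.98, -0.0, -0.0]
ft_force: [-0.4, 0.2, 0.0]
opening: 0.0854
finger_force: 0.0
```

Request:
arm_command --steps '[[[1,0,0,-2.5,0,0,0],[1,0,0,-2.5,0,0,0],[1,0,0,-2.5,0,0,0],[1,0,0,0,0,0,0]]]'

```text
clock: 23.12
eef_pos: [0.5879, 0.0363, 0.1555]
orientation: [0.197, 0.98, 0.001, 0.002]
ft_force: [0.2, -0.1, -0.3]
opening: 0.0852
finger_force: 0.0
```

Request:
arm_command --steps '[[[1,2.8,3.8,0,0,0,0],[1,2.8,3.8,0,0,0,0],[1,2.8,3.8,0,0,0,0],[1,2.8,3.8,0,0,0,0],[1,0,0,0,0,0,0]]]'

```text
clock: 23.75
eef_pos: [0.5389, 0.2253, 0.1523]
orientation: [0.193, 0.981, 0.001, -0.001]
ft_force: [0.7, -0.9, 0.4]
opening: 0.0856
finger_force: 0.0
```

```bash
python3 - <<'E'
import cv2
from h import *
t=ctrl.grab_frame("top")[:,:,::-1]; s=ctrl.grab_frame("side")[:,:,::-1]
a=cv2.resize(t[150:250,160:280],(480,400)); b=cv2.resize(s[100:225,180:280],(320,400))
cv2.imwrite("pics/c3.png",cv2.hconcat([a,b]))
s=ctrl.get_state();print(s['eef_pos'],s['orientation'],s['ft_force'],s['joint_positions'],s['opening'])
E
```

```text
[0.54083414 0.21974291 0.15215697] [ 1.96289737e-01  9.80545520e-01 -5.97384783e-04 -6.82364655e-04] [-0.82535323 -0.56689969  0.53022666] [-0.25403317  0.45057996 -0.22749627  1.7959606   0.12479378  0.91080634
  0.63922034] 0.08544968697565444
```

View pics/c3.png

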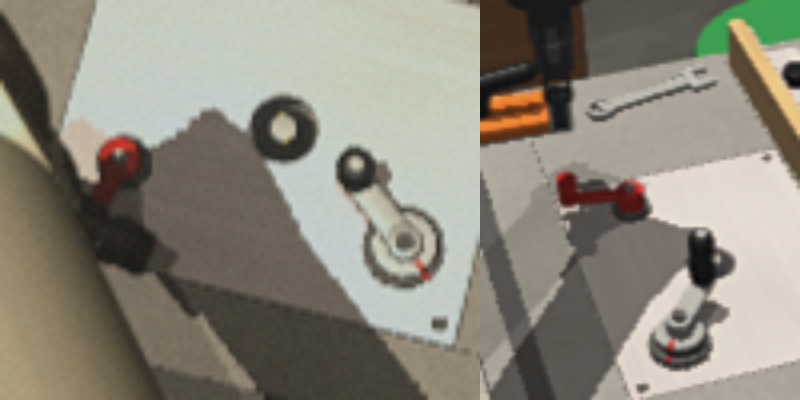

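The crank is standing where I left it with its marks in line, the lever is untouched, and the gripper is above the knob. I'll descend, straddle the knob and grip it.

Request:
arm_command --steps '[[[1,0.1,0.2,2.5,0,0,0],[1,0,0,2.5,0,0,0],[1,0,0,2.5,0,0,0],[1,0,0,2.5,0,0,0],[1,0,0,0,0,0,0]]]' --force 20

```text
clock: 24.48
eef_pos: [0.54, 0.2189, 0.0508]
orientation: [0.198, 0.98, -0.002, -0.002]
ft_force: [0.3, -0.2, -0.4]
opening: 0.0853
finger_force: 0.0
```

Request:
arm_command --steps '[[[-1,0,0,0,0,0,0],[-1,0,0,0,0,0,0],[-1,0,0,0,0,0,0],[-1,0,0,0,0,0,0],[-1,0,0,0,0,0,0]]]'

```text
clock: 25.1
eef_pos: [0.5419, 0.2221, 0.054]
orientation: [0.197, 0.98, 0.0, 0.0]
ft_force: [-0.8, -0.6, 4.7]
opening: 0.019
finger_force: 22.3
```

```bash
python3 - <<'E'
from h import *
s=ctrl.get_state();p=s['eef_pos'];print(p,s['orientation'],s['ft_force'],s['opening'])
a=np.array([.5948,.198]);e=p[:2]-a;h0=np.degrees(np.arctan2(e[1],e[0]));R=np.hypot(*e);print(h0,R)
# step of 9.5 deg cw: chord in the co-rotating tool frame is constant
y=np.degrees(2*np.arctan2(s['orientation'][0],s['orientation'][1]));print("tool y heading",90-y)
q=s['orientation'];M=np.array([[-np.cos(np.radians(y)),np.sin(np.radians(y))],[np.sin(np.radians(y)),np.cos(np.radians(y))]])
P=lambda h:a+R*np.array([np.cos(np.radians(h)),np.sin(np.radians(h))])
print(M@(P(h0-9.5)-P(h0))*100)
E
```

```text
[0.54190836 0.2221448  0.05403504] [1.96981121e-01 9.80407138e-01 2.69632505e-04 4.56232343e-04] [-0.84684949 -0.64848052  4.721999  ] 0.018979069894067772
155.4635090056688 0.058142041697715474
tool y heading 67.27903982092285
[-0.11010068  0.95661251]
```

Request:
arm_command --steps '[[[-1,-0.07,0.75,0,0,0,0.125],[-1,-0.07,0.75,0,0,0,0.125],[-1,-0.07,0.75,0,0,0,0.125],[-1,-0.07,0.75,0,0,0,0.125],[-1,-0.07,0.75,0,0,0,0.125]]]'

```text
clock: 25.72
eef_pos: [0.5665, 0.2485, 0.054]
orientation: [0.491, 0.871, -0.001, 0.0]
ft_force: [-3.3, -3.1, 8.3]
opening: 0.0193
finger_force: 22.6
```

```bash
python3 - <<'E'
from h import *
s=ctrl.get_state();p=s['eef_pos'];a=np.array([.5948,.198]);e=p[:2]-a
print(p,s['orientation'],s['ft_force'],s['opening'],np.degrees(np.arctan2(e[1],e[0])),np.hypot(*e))
E
```

```text
[0.56646518 0.24847222 0.05397625] [ 4.90987498e-01  8.71166336e-01 -7.01037449e-04  1.15768157e-05] [-3.32828602 -3.13497835  8.34652134] 0.019329044016812444 119.30960855746268 0.05788183353532094
```

Request:
arm_command --steps '[[[-1,-0.07,0.75,0,0,0,0.125],[-1,-0.07,0.75,0,0,0,0.125],[-1,-0.07,0.75,0,0,0,0.125],[-1,-0.07,0.75,0,0,0,0.125],[-1,-0.07,0.75,0,0,0,0.125]]]'

```text
clock: 26.35
eef_pos: [0.6016, 0.2551, 0.0539]
orientation: [0.735, 0.678, -0.002, -0.0]
ft_force: [-7.3, -6.1, 10.9]
opening: 0.0193
finger_force: 22.9
```

Request:
arm_command --steps '[[[-1,-0.02,0.25,0,0,0,0.04],[-1,-0.02,0.25,0,0,0,0.04]]]'

```text
clock: 26.6
eef_pos: [0.6066, 0.2543, 0.0539]
orientation: [0.761, 0.649, -0.002, -0.0]
ft_force: [-6.1, -4.1, 10.5]
opening: 0.0197
finger_force: 22.9
```

```bash
python3 - <<'E'
from h import *
s=ctrl.get_state();p=s['eef_pos'];a=np.array([.5948,.198]);e=p[:2]-a
print(p,s['orientation'],s['ft_force'],s['opening'],np.degrees(np.arctan2(e[1],e[0])),np.hypot(*e))
E
```

```text
[0.60659005 0.25427728 0.05388329] [ 7.60800722e-01  6.48982960e-01 -1.83368178e-03 -1.27355939e-04] [-6.12516287 -4.08927037 10.48256759] 0.019705666239248312 78.16770397616055 0.05749901847377918
```

Request:
arm_command --steps '[[[-1,0,0.2,0,0,0,0.03],[-1,0,0.2,0,0,0,0.03]]]'

```text
clock: 26.85
eef_pos: [0.6071, 0.254, 0.0536]
orientation: [0.779, 0.627, -0.005, -0.002]
ft_force: [-16.0, -4.0, 19.7]
opening: 0.0192
finger_force: 24.1
```

The force rose to 16 N with almost no travel, so the lever is on its end. I'll release and retreat.

Request:
arm_command --steps '[[[0.3,0,0,0,0,0,0],[0.3,0,-0.2,0,0,0,0],[0.3,0,0,0,0,0,0],[0.3,0,0,0,0,0,0]]]'

```text
clock: 27.35
eef_pos: [0.6098, 0.2557, 0.0531]
orientation: [0.779, 0.627, 0.0, 0.0]
ft_force: [-0.5, -0.4, 0.4]
opening: 0.0555
finger_force: 0.0
```

Request:
arm_command --steps '[[[0.3,0,0,-2,0,0,0],[0.3,0,0,-4,0,0,0],[0.3,0,0,-5,0,0,0],[0.3,0,0,-5,0,0,0],[0.3,0,0,0,0,0,0]]]'

```text
clock: 27.98
eef_pos: [0.6134, 0.257, 0.2208]
orientation: [0.779, 0.627, 0.006, 0.001]
ft_force: [-0.2, 0.3, -0.5]
opening: 0.056
finger_force: 0.0
```

Request:
arm_command --steps '[[[0.3,-2,5,0,0,0,0],[0.3,5,-3,0,0,0,0],[0.3,5,-3,0,0,0,0],[0.3,5,-3,0,0,0,0],[0.3,0,0,0,0,0,0]]]'

```text
clock: 28.6
eef_pos: [0.5935, 0.3997, 0.213]
orientation: [0.776, 0.631, 0.0, -0.003]
ft_force: [0.9, -0.7, -1.0]
opening: 0.0553
finger_force: 0.0
```

```bash
python3 - <<'E'
import cv2
from plant import ctrl
t=ctrl.grab_frame("top")[:,:,::-1]; s=ctrl.grab_frame("side")[:,:,::-1]
cv2.imwrite("pics/c4.png",cv2.hconcat([cv2.resize(t[70:300,85:365],(440,362)),cv2.resize(s[90:290,150:380],(360,313)).copy() if 0 else cv2.resize(s[90:290,150:380],(360,362))]))
s=ctrl.get_state();print(s['eef_pos'],s['ft_force'],s['clock'])
E
```

```text
[0.59765754 0.39216011 0.21320538] [ 0.37833166 -0.65467663 -0.30411386] 28.7
```

View pics/c4.png

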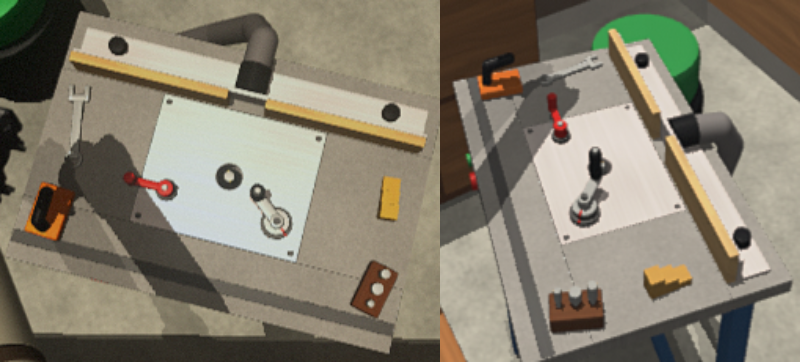

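The lever points along the table's +y at its end, the crank stands where I left it, and the loose things are in place. The robot is clear of the table, so I'm handing in.

```bash
python3 -c "
from plant import ctrl
print(ctrl.close_job())"
```

```text
the job is handed in; nothing more can be done
None
```

The job is handed in (no verdict was printed): I wound the crank down to its bottom stop at about 9 N, then up three turns (estimated within about 1°), and swung the lock lever fully over; in the last picture the loose things look unmoved.

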